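# Lift the bowl with the full set of lug nuts and hold it level

## Task

One of the two parts bowls holds the full set of four lug nuts for a wheel, the other only two. Take the bowl with four nuts by its handle, raise it straight up about 15 cm above the shelf without tipping it or losing a nut, and leave everything else where it is. Keep it there steady and level for at least two seconds, and finish still holding it in the air.

Things in the scene. Friction and masses are not known exactly. Their poses are not given: they have to be found in the camera images.
- bowl_a: one of two like round open dark steel bowls, each on a rubber mat (160 mm wide, 3 thick); 120 mm across at the foot, 144 at the rim, 36 tall, wall 4, floor 5 mm; 0.25 to 0.5 kg. Holds four or two nuts. A fixed handle spans it: uprights at the rim on its +y and -y sides, crossbar along its y axis over the centre, top at 107 mm. Origin: centre of its underside, z up
- bowl_a_grip (a point): centre of the sleeve of bowl_a's handle, 98 mm above the bowl's underside, axes as the bowl's. The sleeve is the middle 50 mm of the crossbar (along y), 24 mm wide (x) and 18 mm tall, free on both x sides and underneath: from above, close the fingers along x
- bowl_b: one of two like round open dark steel bowls, each on a rubber mat (160 mm wide, 3 thick); 120 mm across at the foot, 144 at the rim, 36 tall, wall 4, floor 5 mm; 0.25 to 0.5 kg. Holds four or two nuts. A fixed handle spans it: uprights at the rim on its +y and -y sides, crossbar along its y axis over the centre, top at 107 mm. Origin: centre of its underside, z up
- bowl_b_grip (a point): centre of the sleeve of bowl_b's handle, 98 mm above the bowl's underside, axes as the bowl's. The sleeve is the middle 50 mm of the crossbar (along y), 24 mm wide (x) and 18 mm tall, free on both x sides and underneath: from above, close the fingers along x
- nut1: steel flanged lug nut, 29 mm across the flange, 21 mm hexagon, 27 mm tall, 45 g, lying loose, flange down, on a bowl's floor (no magnetic pull); which bowl it lies in is seen by position. Origin: centre of its flange's underside
- nut2: steel flanged lug nut, 29 mm across the flange, 21 mm hexagon, 27 mm tall, 45 g, lying loose, flange down, on a bowl's floor (no magnetic pull); which bowl it lies in is seen by position. Origin: centre of its flange's underside
- nut3: steel flanged lug nut, 29 mm across the flange, 21 mm hexagon, 27 mm tall, 45 g, lying loose, flange down, on a bowl's floor (no magnetic pull); which bowl it lies in is seen by position. Origin: centre of its flange's underside
- nut4: steel flanged lug nut, 29 mm across the flange, 21 mm hexagon, 27 mm tall, 45 g, lying loose, flange down, on a bowl's floor (no magnetic pull); which bowl it lies in is seen by position. Origin: centre of its flange's underside
- nut5: steel flanged lug nut, 29 mm across the flange, 21 mm hexagon, 27 mm tall, 45 g, lying loose, flange down, on a bowl's floor (no magnetic pull); which bowl it lies in is seen by position. Origin: centre of its flange's underside
- nut6: steel flanged lug nut, 29 mm across the flange, 21 mm hexagon, 27 mm tall, 45 g, lying loose, flange down, on a bowl's floor (no magnetic pull); which bowl it lies in is seen by position. Origin: centre of its flange's underside
- gauge: red tyre pressure gauge lying flat, 137 x 50 x 23 mm, bystander; origin near its middle on the underside
- jar: closed glass jar with a snap lid, 72 mm across, 88 mm tall, bystander; origin: centre of its underside
- clip: orange socket clip 130 x 24 x 10 mm with two sockets standing on it, 48 mm tall in all, bystander; origin: centre of its underside
- valve_tool: steel T-shaped valve stem tool lying flat, 105 x 60 x 11 mm, bystander; origin: underside, middle of the shank
- wrench: steel wrench lying flat to the left, bystander; origin: underside, near its middle
- tape: roll of black tape lying flat, 90 mm across, 19 mm tall, bystander; origin: centre of its underside
Things that resemble listed ones, but are neither listed nor needed, are in the scene too. What is shaped like the bowl_a but purple is not meant.

How it is judged:
By the outcome, as a careful person would: the job done as asked, in the order asked, and still so for the second after the job is handed in, while the arm keeps its last pose, push and grip.
It also fails if it takes over 42 s, if anything falls off the work surface, if the arm or the gripper's body presses on something with over 40 N, if the wrist force passes 120 N, or if a joint passes its speed limit or range.

## Robot

A 6-joint arm with a two-finger parallel gripper is mounted at the origin on the work surface. World frame = base frame: x ahead of the robot, y to its left, z up, the work surface at z = 0. Lengths are in mm, angles in degrees, forces in N, time in s.
With the tool pointing down it reaches from about 350 to 850 mm from the base axis. Payload 8.1 kg.
Tool frame: the origin (TCP) lies midway between the tips of the shut fingers; the grasp point (between the pads) lies 19 mm behind it (r.pinch_z is the distance from the TCP to the grasp point, in mm); z points along the fingers, y is the line along which they close (so a half turn about z gives the same grasp; the last joint's range is limited). The gripper opens to 85 mm and grips with 20 to 120 N. Pads are 22 mm wide; open, the fingers measure 114 mm over their backs; the gripper's body (76 mm by 85 mm) begins 54 mm behind the grasp point. The pads swing forward as they close: fully open they stand 13 mm farther back than shut.
Start: joints at [67.3, 7.471, 85.268, -0, 87.261, -4.893], TCP at [183.471, 571.265, 231.292] pointing down, gripper open.
Joint ranges: [-169.43, 169.43], [-51.17, 129.36], [1.28, 143.12], [-76.62, 256.62], [0, 156.53], [-152.29, 152.29]. Speed limits (degrees/s): [136.94, 136.94, 159.86, 180, 180, 180].

## Interface

Orientations are given as [roll, pitch, yaw] about the fixed x, y, z axes, in that order (R = Rz(yaw) Ry(pitch) Rx(roll)).
In Python, from bench import r gives the robot as it stands.
- The arm moves only by the shell command python3 -m jog 'ROWS' [OPENING] [FORCE]. ROWS is JSON, one flat list of numbers, 6 for each row, row after row: the shift along the tool's x, y, z in m, then the turn, a rotation vector about the tool's x, y, z in rad. A call has 1 to 8 rows; each row is the pose to reach, as a shift and turn from the pose commanded when the call began, along the tool's axes at that moment; what a row does not reach only later rows make up. A row lasts 1/8 s, in which the tool goes at most 62.5 mm and 10.7 degrees, less where a joint would pass 70% of its speed; a pose out of reach is approached as far as the arm can. A call with a gripper value outside its range is refused whole. OPENING is the opening, from -1 (shut) to 1 (fully open), set as the call begins (- or left out, the last holds). The fingers move at their own pace and stop on an object; FORCE is the grip in N (left out, the last holds). Time passes only in rows, so rows that repeat a pose let the fingers close. It gives the time, the measured TCP pose, the force, the opening and the grip force at its end, in the units of the state.
- r.sense(): the state, without advancing time (a new reading comes with each control period).
- r.snapshot(name): name is "scene" or "top" or "wrist"; returns a dict with "pixels" (480x640x3 uint8, red, green, blue), "range_z" (480x640 float32, mm along the optical axis (not along the pixel's ray), 0 where there is no reading), "K" (3x3 intrinsics, pixels), "k1" (the pictures are not rectified: a ray, as slopes to the right and down, at radius r is drawn at 1 + k1 r^2 times it, then the intrinsics apply), "rvec" (rotation vector, rad) and "tvec" (3), from world to camera coordinates, as OpenCV has them. Camera axes: x right, y down, z forward; pixel columns grow to the right and rows downward; lengths in mm; the calibration is good to about 2 mm. A picture is of the moment at which its call begins.
- r.hand_in(): hands the job in; it is judged then, once.
Trained networks look in a picture, given as the dict that the camera call returned (one of the last four; its "shot" number tells which), for a name from the list of things; names that differ only in an ending like _2 or _b are one class to them, and where a whole thing is asked for, a point or a joint stands for the part that bears it (a point fixed in the world has none). Each returns a list of dicts, best first, with "score" (0 to 1); they miss things now and then, are a little off and sometimes report something else, mostly with a low value. They report only what shows in the picture. A call takes as long as a camera call. They do not tell look-alikes from the thing itself.
- r.look_for(picture, target): "bbox" ([left, top, right, bottom] in pixels, round what is visible of it).
- r.outline_of(picture, target): "region" (480x640 bool, what is visible of it) and "bbox" ([left, top, right, bottom] in pixels, round what is visible of it).
The state is a dict: "time": time; "joint_pos": joint angles; "qd": joint speeds; "joint_efforts": joint torques, N m; "tool_pos": TCP position; "tcp_rot": TCP orientation; "ft_force": force on the tool from outside, world axes, zero at the start; "wrist_torque": the same for the moment, N m; "finger_gap": finger opening in mm; "grip_force": force on a finger pad.
Only numpy, scipy, OpenCV 4.12 (cv2) and the standard library are available. Lean on these libraries where they do the work, as an engineer would, in place of code of your own. Each camera call takes 0.05 s, during which the arm holds its last target. There are 200 camera calls.

## Working session

There is one attempt and no reset: what is moved stays moved. The work goes in short steps, Python scripts to look and compute and a shell command to move; the robot and the scene stay as the last step left them, time stands still between calls to the robot, and variables do not carry over. Pictures are saved under pics/ and viewed, at most 10 in all, crops included, and the job is handed in when it is done.

```bash
mkdir -p pics; ls; cat > h.py <<'E'
import numpy as np,cv2
from bench import r
def ray(s,px):
    K=s["K"];p=np.atleast_2d(px).astype(float);d=np.c_[(p[:,0]-K[0][2])/K[0][0],(p[:,1]-K[1][2])/K[1][1]]
    u=d.copy()
    for _ in range(20): u=d/(1+s["k1"]*(u**2).sum(1,keepdims=True))
    return np.c_[u,np.ones(len(u))]
def world(s,px,z=None):
    "z None: use depth; else intersect plane z"
    R=cv2.Rodrigues(np.array(s["rvec"],float))[0];t=np.array(s["tvec"],float).ravel()
    d=ray(s,px)@R;c=-R.T@t
    if z is None:
        p=np.atleast_2d(px).round().astype(int);k=np.array(s["range_z"])[p[:,1],p[:,0]][:,None]
    else: k=((z-c[2])/d[:,2])[:,None]
    return c+k*d
def save(s,n): cv2.imwrite(f"pics/{n}.png",cv2.cvtColor(s["pixels"],cv2.COLOR_RGB2BGR))
E
python3 - <<'E'
from h import *
np.set_printoptions(precision=1,suppress=True)
out=[]
for n in("top","scene"):
    s=r.snapshot(n);save(s,n+"1");out.append(s["pixels"])
    for t in("bowl_a","bowl_a_grip","nut1"):
        for b in r.look_for(s,t):
            x=b["bbox"];c=[(x[0]+x[2])/2,(x[1]+x[3])/2]
            print(n,t,round(b["score"],2),np.round(x),world(s,c)[0])
st=r.sense();print(st["time"],st["tool_pos"],st["tcp_rot"],st["finger_gap"])
E
```

```text
pics
top bowl_a 0.89 [158. 187. 207. 235.] [712.9 407.6  92.8]
top bowl_a 0.73 [211. 296. 264. 346.] [393.7 231.1 112.9]
top bowl_a 0.56 [244. 227. 290. 275.] [596.3 154.  107.5]
top bowl_a 0.49 [311. 222. 335. 249.] [647.8  -8.4  92.8]
top bowl_a_grip 0.77 [244. 224. 286. 271.] [605.6 158.3 107.2]
top bowl_a_grip 0.71 [210. 296. 262. 345.] [394.1 235.4 110.1]
top bowl_a_grip 0.71 [165. 183. 208. 233.] [739.3 414.3   6.3]
top bowl_a_grip 0.51 [455. 286. 486. 317.] [ 467.1 -464.9    2.1]
top nut1 0.53 [362. 298. 373. 301.] [ 467.1 -145.3   35.1]
top nut1 0.4 [375. 313. 386. 323.] [ 412.8 -184.7   32.4]
scene bowl_a 0.9 [425. 330. 493. 401.] [749.4 415.2  94. ]
scene bowl_a 0.83 [262. 134. 318. 185.] [ 431.7 -178.3   19.9]
scene bowl_a 0.67 [415. 185. 480. 246.] [374.6 243.5   6. ]
scene bowl_a_grip 0.97 [421. 331. 491. 400.] [756.7 410.  104.6]
scene bowl_a_grip 0.95 [416. 184. 474. 246.] [374.5 236.9   2.9]
scene bowl_a_grip 0.6 [345. 224. 404. 303.] [633.5 165.9  97.3]
scene nut1 0.68 [286. 153. 296. 165.] [ 431.2 -178.3   20.2]
scene nut1 0.66 [386. 260. 395. 276.] [593.4 190.9  35.6]
scene nut1 0.62 [294. 170. 302. 182.] [ 464.8 -134.    16.7]
scene nut1 0.51 [365. 255. 377. 269.] [597.6 144.2  26.8]
scene nut1 0.5 [357. 268. 369. 280.] [637.7 144.3  33.7]
scene nut1 0.42 [377. 283. 379. 288.] [641.  185.6  22.6]
0.4 [183.5 571.2 231.2] [-180.    -0.   162.2] 85.20612861971112
```

View pics/top1.png

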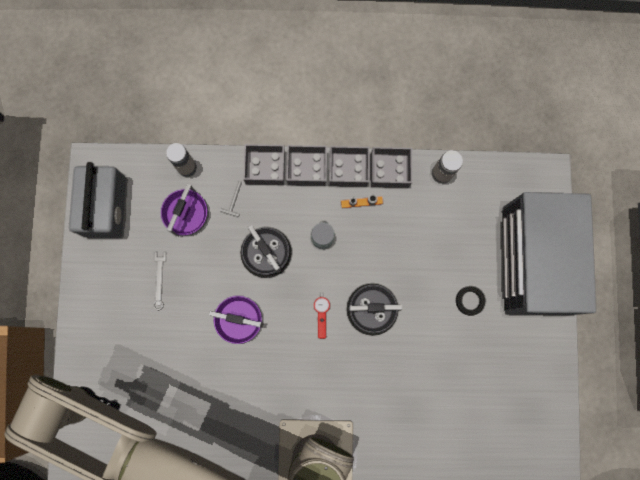

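View pics/scene1.png

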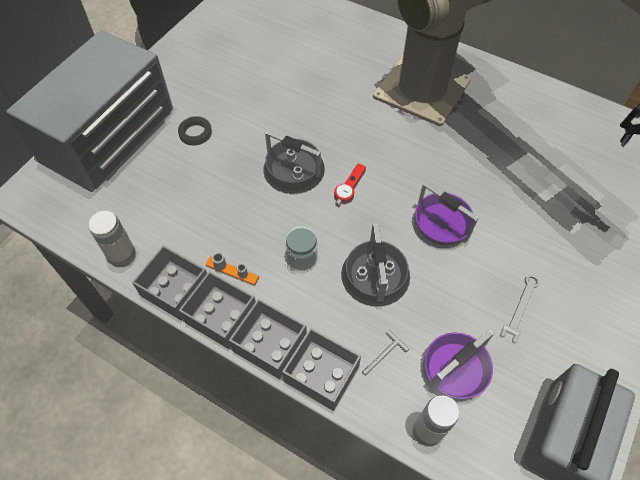

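Two dark bowls: at top-picture pixels (266,251) and (373,309). The purple ones, at (185,212) and (238,320), are ruled out by colour. The one at (266,251), scene (376,272), seems to hold four nuts and the other two. I'll enlarge to confirm, and measure its handle from both views.

```bash
python3 - <<'E'
from h import *
np.set_printoptions(precision=1,suppress=True)
crops=[]
for n,bx in(("top",(235,220,300,285)),("scene",(335,215,415,310))):
    s=r.snapshot(n);im=s["pixels"]
    v,u=np.mgrid[bx[1]:bx[3],bx[0]:bx[2]];px=np.c_[u.ravel(),v.ravel()]
    w=world(s,px);m=(w[:,2]>85)&(w[:,2]<125)&(np.hypot(w[:,0]-610,w[:,1]-165)<90)
    p=w[m];hi=p[p[:,2]>np.percentile(p[:,2],95)-12]
    c=hi.mean(0);_,_,vt=np.linalg.svd(hi[:,:2]-c[:2],full_matrices=False)
    a=(hi[:,:2]-c[:2])@vt[0];b=(hi[:,:2]-c[:2])@vt[1]
    print(n,len(hi),"mean",c,"mid-extent",c[:2]+vt[0]*(a.max()+a.min())/2+vt[1]*(b.max()+b.min())/2,"len",np.ptp(a),"wid",np.ptp(b),"dir deg",np.degrees(np.arctan2(vt[0][1],vt[0][0])),"z med/95",np.median(hi[:,2]),np.percentile(hi[:,2],95))
    # dark sleeve
    col=im[px[m][:,1],px[m][:,0]].max(1);d=p[(col<70)&(p[:,2]>95)]
    print(" dark",len(d),d.mean(0),np.percentile(d,[5,95],axis=0))
    # bowl rim
    q=w[(w[:,2]>30)&(w[:,2]<44)];print(" rim",np.percentile(q,[2,98],axis=0).ravel())
    crops.append(cv2.resize(im[bx[1]:bx[3],bx[0]:bx[2]],(400,500),interpolation=cv2.INTER_CUBIC))
    if n=="scene": crops[1]=cv2.resize(im[215:310,335:415],(400,500),interpolation=cv2.INTER_CUBIC)
cv2.imwrite("pics/crop.png",cv2.cvtColor(np.hstack(crops),cv2.COLOR_RGB2BGR))
E
```

```text
top 242 mean [609.4 164.1 109.6] mid-extent [608.8 163.8] len 149.61070816923996 wid 23.999321388327196 dir deg -145.27786721833877 z med/95 109.32063334486156 116.11396393964371
 dark 101 [608.6 163.1 109.8] [[588.9 146.7 102.2]
 [626.6 177.  116.7]]
 rim [540.4  95.6  30.3 676.9 231.5  43.1]
scene 480 mean [612.7 165.7 107.6] mid-extent [610.4 164.5] len 152.6102417427079 wid 25.12112907132169 dir deg 34.602513554599916 z med/95 107.69235245755692 112.40320383870848
 dark 188 [611.1 163.  108.4] [[590.9 146.2 100.9]
 [634.2 180.5 113.1]]
 rim [541.6  96.1  30.5 679.  231.9  42.4]
```

View pics/crop.png

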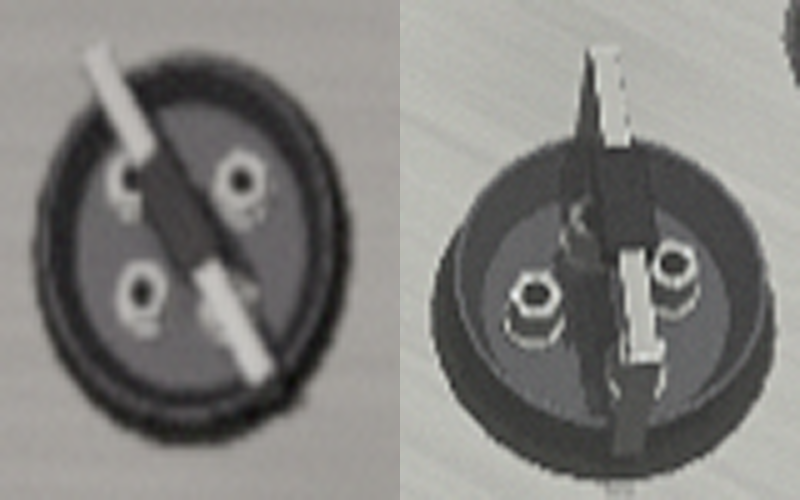

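The crops show four nuts in the bowl at (266,251) top / (376,272) scene: around the sleeve at crop (130,180), (240,180), (140,290) and partly behind the handle at (230,300). The other dark bowl shows two. So this is the target. Both views put its sleeve at about (610,164), top at z≈110, bar axis 34.7°. Going above it now.

```bash
python3 -m jog '[-0.03,-0.0145,0,0,0,0, -0.08,-0.039,0,0,0,0, -0.135,-0.0655,0,0,0,0, -0.19,-0.092,0,0,0,0, -0.245,-0.119,0,0,0,0, -0.3,-0.1455,0,0,0,0, -0.355,-0.172,0,0,0,0, -0.4,-0.194,0,0,0,0]' 1 && python3 -m jog '[-0.03,-0.015,0,0,0,-0.15, -0.06,-0.03,0,0,0,-0.3, -0.09,-0.045,0,0,0,-0.46, -0.115,-0.055,0,0,0,-0.62, -0.1306,-0.0633,0,0,0,-0.77, -0.1306,-0.0633,0,0,0,-0.916, -0.1306,-0.0633,0,0,0,-0.916, -0.1306,-0.0633,0,0,0,-0.916]'
python3 - <<'E'
from h import *
np.set_printoptions(precision=1,suppress=True)
st=r.sense();print(st["time"],st["tool_pos"],st["tcp_rot"],st["joint_pos"],st["ft_force"])
s=r.snapshot("wrist");save(s,"w1")
v,u=np.mgrid[0:480:2,0:640:2];px=np.c_[u.ravel(),v.ravel()];w=world(s,px)
m=(w[:,2]>92)&(w[:,2]<125)&(np.hypot(w[:,0]-610,w[:,1]-164)<90);p=w[m]
c=p.mean(0);_,_,vt=np.linalg.svd(p[:,:2]-c[:2],full_matrices=False)
a=(p[:,:2]-c[:2])@vt[0];b=(p[:,:2]-c[:2])@vt[1]
print(len(p),c,np.percentile(a,[1,99]),np.percentile(b,[1,99]),vt[0],np.degrees(np.arctan2(vt[0][1],vt[0][0])),np.percentile(p[:,2],[5,50,95]))
d=p[s["pixels"][px[m][:,1],px[m][:,0]].max(1)<70];print("dark",len(d),d.mean(0),np.percentile(d,[2,98],axis=0))
E
```

```text
time: 1.5
tool_pos: [506.5, 262.3, 231.5]
tcp_rot: [180.0, 0.0, 162.1]
ft_force: [-0.7, 1.0, 0.3]
finger_gap: 85.5
grip_force: 0.0
time: 2.5
tool_pos: [609.8, 164.2, 231.3]
tcp_rot: [180.0, 0.0, -145.5]
ft_force: [-0.2, -0.2, 0.7]
finger_gap: 85.6
grip_force: 0.0
2.5 [609.8 164.2 231.3] [ 180.     0.  -145.5] [  10.4   12.3   79.8    0.    87.8 -114.1] [-0.2 -0.2  0.7]
1344 [602.6 160.2 107.9] [-67.4  77.7] [-11.2  11.2] [0.8 0.6] 34.55159970640039 [105.6 107.6 110.5]
dark 659 [606.2 162.5 109.3] [[583.9 143.6 106.1]
 [629.2 181.9 111.1]]
```

View pics/w1.png

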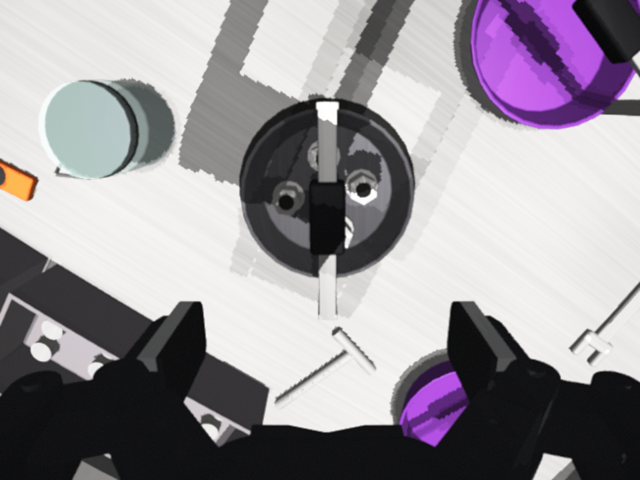

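The wrist view shows the sleeve at (327,217), midway between the fingers, in line with the bar; the nuts are at (320,155), (287,198), (362,187), (345,230). The wrist and top views agree to within about 3 mm. Descending and gripping.

```bash
python3 -m jog '[0.002,0,0.015,0,0,0, 0.002,0,0.04,0,0,0, 0.002,0,0.07,0,0,0, 0.002,0,0.1,0,0,0, 0.002,0,0.122,0,0,0, 0.002,0,0.138,0,0,0, 0.002,0,0.15,0,0,0, 0.002,0,0.152,0,0,0]' 1 && python3 -m jog '[0,0,0,0,0,0,0,0,0,0,0,0,0,0,0,0,0,0,0,0,0,0,0,0,0,0,0,0,0,0,0,0,0,0,0,0,0,0,0,0,0,0,0,0,0,0,0,0]' -1 90 && python3 -m jog '[0,0,0,0,0,0,0,0,0,0,0,0,0,0,0,0,0,0,0,0,0,0,0,0]'
```

```text
time: 3.55
tool_pos: [607.8, 162.8, 78.4]
tcp_rot: [180.0, -0.1, -145.3]
ft_force: [-0.0, 0.1, -0.0]
finger_gap: 85.2
grip_force: 0.0
time: 4.55
tool_pos: [608.5, 163.4, 80.0]
tcp_rot: [180.0, 0.0, -145.3]
ft_force: [-3.6, 2.4, 5.8]
finger_gap: 22.7
grip_force: 89.2
time: 5.05
tool_pos: [608.5, 163.4, 80.0]
tcp_rot: [180.0, 0.0, -145.3]
ft_force: [-4.0, 2.9, 6.1]
finger_gap: 22.8
grip_force: 89.2
```

```bash
python3 -m jog '[0,0,-0.002,0,0,0,0,0,-0.005,0,0,0,0,0,-0.009,0,0,0,0,0,-0.014,0,0,0,0,0,-0.019,0,0,0,0,0,-0.023,0,0,0,0,0,-0.025,0,0,0,0,0,-0.025,0,0,0]'
python3 - <<'E'
from h import *
np.set_printoptions(precision=1,suppress=True)
st=r.sense();print(st["ft_force"],st["wrist_torque"])
a=r.snapshot("scene")["pixels"][200:320,310:430];b=r.snapshot("wrist")["pixels"][60:340,180:460]
cv2.imwrite("pics/l1.png",cv2.cvtColor(np.hstack([cv2.resize(a,(400,400)),cv2.resize(b,(400,400))]),cv2.COLOR_RGB2BGR))
E
```

```text
time: 6.05
tool_pos: [608.5, 162.9, 104.5]
tcp_rot: [-180.0, 0.0, -145.3]
ft_force: [0.3, -0.6, -6.5]
finger_gap: 22.8
grip_force: 88.4
[ 0.3 -0.6 -6.5] [ 0.  0. -0.]
```

View pics/l1.png

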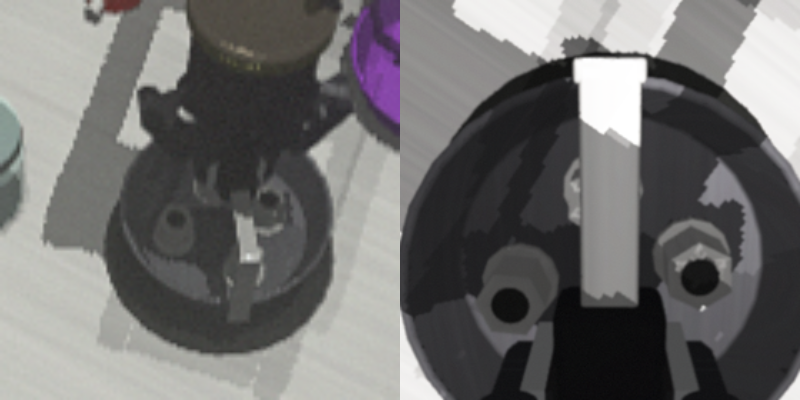

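The bowl hangs level, clear of its mat (mat visible at crop (220,300)), with the nuts inside; the 6.5 N weight fits. Raising the remaining 125 mm and holding.

```bash
python3 -m jog '[0,0,-0.002,0,0,0,0,0,-0.006,0,0,0,0,0,-0.012,0,0,0,0,0,-0.02,0,0,0,0,0,-0.028,0,0,0,0,0,-0.036,0,0,0,0,0,-0.044,0,0,0,0,0,-0.052,0,0,0]' && python3 -m jog '[0,0,-0.008,0,0,0,0,0,-0.017,0,0,0,0,0,-0.027,0,0,0,0,0,-0.039,0,0,0,0,0,-0.05,0,0,0,0,0,-0.06,0,0,0,0,0,-0.067,0,0,0,0,0,-0.071,0,0,0]' && python3 -m jog '[0,0,-0.001,0,0,0,0,0,-0.002,0,0,0,0,0,-0.002,0,0,0,0,0,-0.002,0,0,0,0,0,-0.002,0,0,0,0,0,-0.002,0,0,0,0,0,-0.002,0,0,0,0,0,-0.002,0,0,0]' && python3 -m jog '[0,0,0,0,0,0,0,0,0,0,0,0,0,0,0,0,0,0,0,0,0,0,0,0,0,0,0,0,0,0,0,0,0,0,0,0,0,0,0,0,0,0,0,0,0,0,0,0]' && python3 -m jog '[0,0,0,0,0,0,0,0,0,0,0,0,0,0,0,0,0,0,0,0,0,0,0,0,0,0,0,0,0,0,0,0,0,0,0,0,0,0,0,0,0,0,0,0,0,0,0,0]' && python3 -m jog '[0,0,0,0,0,0,0,0,0,0,0,0,0,0,0,0,0,0,0,0,0,0,0,0,0,0,0,0,0,0,0,0,0,0,0,0,0,0,0,0,0,0,0,0,0,0,0,0]'
python3 - <<'E'
from h import *
np.set_printoptions(precision=1,suppress=True)
print(r.sense()["wrist_torque"])
s=r.snapshot("scene");a=s["pixels"][140:320,310:490];b=r.snapshot("wrist")["pixels"][60:340,180:460]
cv2.imwrite("pics/l2.png",cv2.cvtColor(np.hstack([cv2.resize(a,(400,400)),cv2.resize(b,(400,400))]),cv2.COLOR_RGB2BGR))
E
```

```text
time: 7.15
tool_pos: [608.3, 162.9, 156.9]
tcp_rot: [-180.0, 0.0, -145.3]
ft_force: [0.5, -0.0, -5.7]
finger_gap: 22.8
grip_force: 88.4
time: 8.15
tool_pos: [608.4, 162.9, 227.8]
tcp_rot: [-180.0, 0.0, -145.3]
ft_force: [-0.3, -0.2, -4.3]
finger_gap: 22.6
grip_force: 88.4
time: 9.15
tool_pos: [608.3, 162.9, 229.3]
tcp_rot: [-180.0, 0.0, -145.3]
ft_force: [-0.4, -0.1, -5.3]
finger_gap: 22.5
grip_force: 88.4
time: 10.15
tool_pos: [608.3, 162.9, 229.3]
tcp_rot: [180.0, -0.0, -145.3]
ft_force: [-0.2, 0.4, -5.6]
finger_gap: 22.9
grip_force: 88.4
time: 11.15
tool_pos: [608.3, 162.9, 229.3]
tcp_rot: [180.0, 0.0, -145.3]
ft_force: [-0.0, -0.4, -5.7]
finger_gap: 22.6
grip_force: 88.4
time: 12.15
tool_pos: [608.3, 162.9, 229.3]
tcp_rot: [180.0, -0.0, -145.3]
ft_force: [0.2, 0.4, -4.8]
finger_gap: 22.9
grip_force: 88.4
[0. 0. 0.]
```

View pics/l2.png

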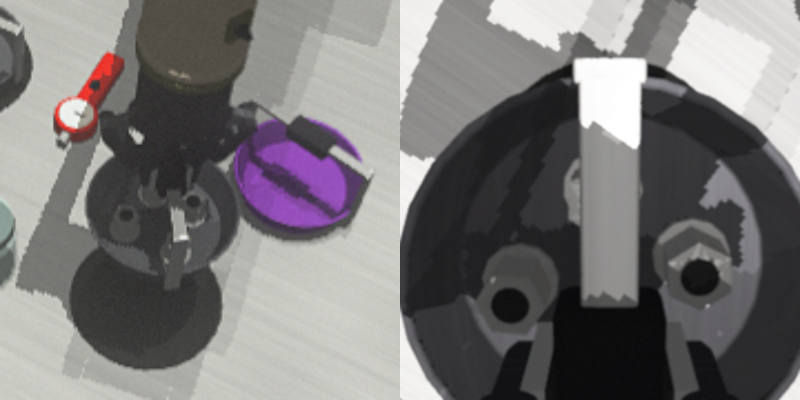

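The bowl hangs level above its mat (scene crop (150,300)). The nuts sit exactly where they did before the lift, and it has been steady for over 3 s.

```bash
python3 -c "
from bench import r
print(r.hand_in())"
```

```text
the job is handed in; nothing more can be done
None
```

I handed the job in with the four-nut bowl held level by its handle about 15 cm above the shelf, steady for over 3 s, its nuts where they were before the lift and nothing else touched.

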